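# Roll an instrument box into the test bay through its flap

## Robot

A 6-joint arm with a two-finger parallel gripper is mounted at the origin on the work surface. World frame = base frame: x ahead of the robot, y to its left, z up, the work surface at z = 0. Lengths are in m, angles in rad, forces in N, time in s.
With the tool pointing down it reaches from about 0.35 to 0.85 m from the base axis. Payload 8.1 kg.
Tool frame: the origin (TCP) lies at the centre of the arm's flange, where the gripper is bolted on; the fingertips stand 186 mm ahead of it and the grasp point (between the pads) lies 167 mm ahead of it; z points along the fingers, y is the line along which they close (so a half turn about z gives the same grasp; the last joint's range is limited). The gripper opens to 93 mm and grips with 3 to 60 N. Pads are 15 mm wide; open, the fingers measure 128 mm over their backs; the gripper's body (75 mm by 188 mm) begins 65 mm behind the grasp point.
Start: joints at [-1.27, 0.13, 1.488, -0, 1.523, -0.085], TCP at [0.226, -0.556, 0.405] pointing down, gripper open.
Joint ranges: [-2.96, 2.96], [-0.89, 2.26], [0.02, 2.5], [-1.34, 4.48], [0, 2.73], [-2.66, 2.66]. Speed limits (rad/s): [2.39, 2.39, 2.79, 3.14, 3.14, 3.14].

## Interface

Orientations are given as a rotation vector (axis times angle).
In Python, from plant import read_state, read_camera, camera_params, robot gives the robot as it stands.
- The arm moves only by the tool carry_out, never from a script. Its argument "targets" is a list of rows, each an object of numbers: "hand": the opening in per cent of the stroke, from 0 (shut) to 100 (fully open); "x", "y", "z": the shift along the tool's x, y, z in m; "ax", "ay", "az": the turn, a rotation vector about the tool's x, y, z in rad. In form: [{"hand": .., "x": .., "y": .., "z": .., "ax": .., "ay": .., "az": ..}, ...]. A call has 1 to 8 rows; each row is the pose to reach, as a shift and turn from the pose commanded when the call began, along the tool's axes at that moment; what a row does not reach only later rows make up. A row lasts 1/8 s, in which the tool goes at most 62.5 mm and 10.7 degrees, less where a joint would pass 70% of its speed; a pose out of reach is approached as far as the arm can. A call with a gripper value outside its range is refused whole. The fingers move at their own pace and stop on an object; "newtons" is the grip in N (left out, the last holds). Time passes only in rows, so rows that repeat a pose let the fingers close. It gives the time, the measured TCP pose, the force, the opening and the grip force at its end, in the units of the state.
- read_state(): the state, without advancing time (a new reading comes with each control period).
- read_camera(name): name is "side" or "top" or "wrist"; returns (picture, depth): 400x640x3 uint8, blue, green, red; 400x640 float32, m along the optical axis (not along the pixel's ray), 0 where there is no reading.
- camera_params(name): a dict with "fx", "fy", "cx", "cy" (pixels), "position" and "rotation" of the camera in the world. Camera axes: x right, y up, looking along -z (the intrinsics and any distortion apply to the point x, -y, -z); pixel columns grow to the right and rows downward; lengths in m; the calibration is good to about 2 mm. A picture is of the moment at which its call begins: read the wrist's pose just before it. camera_params takes no time and is no camera call; for the wrist camera it gives the pose at the moment of the call.
- robot.close_job(): hands the job in; it is judged then, once.
The state is a dict: "t": time; "q": joint angles; "dq": joint speeds; "joint_torque": joint torques, N m; "tool_pos": TCP position; "orientation": TCP orientation; "force": force on the tool from outside, world axes, zero at the start; "wrist_torque": the same for the moment, N m; "opening": finger opening in m; "gripper_force": force on a finger pad.
Only numpy, scipy, OpenCV 4.12 (cv2) and the standard library are available. Lean on these libraries where they do the work, as an engineer would, in place of code of your own. Each camera call takes 0.05 s, during which the arm holds its last target. There are 200 camera calls.

## Task

Set the aluminium instrument box down on the roller track in front of the test bay, its plain end facing the bay's flap, and let go of it. Then push it along the rollers, through the sprung flap, until it is fully home against the stop at the back of the bay, and leave it there with its black socket end sticking out and the flap resting on it. Handle it gently, do not ram it against the stop, and leave the other things on the bench where they are.

Things in the scene. Friction and masses are not known exactly. Their poses are not given: they have to be found in the camera images.
- unit: The instrument box: a long aluminium enclosure with dark grooves along its top, 52 wide (its x) x 160 long (its y) x 56 mm high, about 0.45 kg (0.35 to 0.6). Origin: centre of its underside; z up. +y points to the plain end (the nose, 148 mm of aluminium); at -y the last 12 mm are a smaller black plastic socket cap, 42 wide, from 5 to 51 mm above the underside. It starts upright on the bench, to the right of the track's loading end.
- unit_nose (a point): Centre of the box's plain end face (origin + 80 mm along its y, 28 mm above its underside).
- unit_tail (a point): Centre of the black socket cap's end face (origin - 80 mm along its y, 28 mm above its underside).
- station: The fixed test station: roller track and test bay, 100 wide (its x) x 420 mm long (its y), turned a little on the bench. Origin: on the bench, z up; +y is the direction of travel into the bay. Two rails, 64 mm apart inside, 80 mm outside, tops 72 mm above the bench, run from y = -225 to +185 mm. A box that is home has its tail at about y = +5 mm, 45 mm outside the bay.
- track_load (a point): Middle of the open loading part of the track, at roller-top height (60 mm above the bench), y = -110 mm of the station. Twelve freely turning steel rollers (26 mm diameter, axes along the station's x, every 32 mm) lie at y = -205 to +147 mm of the station; nothing is above them before the bay.
- bay_mouth (a point): Middle of the bay's entrance at roller-top height (60 mm above the bench), y = +50 mm of the station. The grey bay covers y = +50 to +185 mm: 92 mm wide, roof top 146 mm and roof underside 140 mm above the bench, inner walls 80 mm apart; its only entrance is the flap. The rollers and rails run on inside.
- backstop: The steel stop plate that closes the back of the bay. Origin: middle of the face that the box's nose must touch, 165 mm along y from the station's origin, 78 mm above the bench; same axes as the station.
- flap (a joint): Angle of the bay's sprung flap (rad): a grey plate 68 wide x 66 mm high, 4 mm thick, hung from a hinge 134 mm above the bench at y = +52 mm of the station. 0 = hanging shut; it grows as the lower edge is pushed into the bay, to 1.45; it rests at about 1.2 to 1.35 on top of a box beneath it. Weak spring: 1 to 3 N against the box's nose; it swings shut by itself.
- meter: Bystander: black multimeter, 80 x 160 x 36 mm (44 with its dial). Origin: centre of its underside. Leave alone.
- solder_spool: Bystander: metal solder spool standing on end, 60 mm diameter, 50 mm high. Origin: centre of its underside. Leave alone.
- small_case: Bystander: low grey plastic case, 65 x 110 x 32 mm. Origin: centre of its underside. Leave alone.
Mind the look-alikes: they are no part of the job. What is meant by the unit is not orange, turquoise or yellow, and is the larger of those in its own colour.

How it is judged:
By the outcome, as a careful person would: the job done as asked, in the order asked, and still so for the second after the job is handed in, with the robot touching nothing.
It also fails if it takes over 67 s, if anything falls off the work surface, if the arm or the gripper's body presses on something with over 40 N, if the wrist force passes 120 N, or if a joint passes its speed limit or range.

## Working session

There is one attempt and no reset: what is moved stays moved. The work goes in short steps, Python scripts to look and compute and a tool call to move; the robot and the scene stay as the last step left them, time stands still between calls to the robot, and variables do not carry over. Pictures are saved under pics/ and viewed, at most 10 in all, crops included, and the job is handed in when it is done.

Besides the shell and the picture viewer there is one more tool, called after "Call:" as a command line: name --argument value ..., lists and objects as JSON in quotes. carry_out: Moves the arm, as the interface text tells. Its arguments: {"type":"object","properties":{"targets":{"type":"array","items":{"type":"object","properties":{"hand":{"type":"number"},"x":{"type":"number"},"y":{"type":"number"},"z":{"type":"number"},"ax":{"type":"number"},"ay":{"type":"number"},"az":{"type":"number"}}}},"newtons":{"type":"number"}},"required":["targets"]}

```bash
mkdir -p pics; cat > h.py <<'E'
import numpy as np, cv2
from plant import read_state, read_camera, camera_params, robot
from scipy.spatial.transform import Rotation as R
def cloud(name):
    p=camera_params(name); im,d=read_camera(name)
    v,u=np.mgrid[:400,:640]
    K=np.array([[p['fx'],0,p['cx']],[0,p['fy'],p['cy']],[0,0,1.]])
    dist=p.get('distortion',p.get('dist'))
    pts=np.stack([u,v],-1).reshape(-1,1,2).astype(float)
    n=cv2.undistortPoints(pts,K,None if dist is None else np.array(dist,float)).reshape(400,640,2)
    c=np.stack([n[...,0]*d,-n[...,1]*d,-d],-1)
    rot=np.array(p['rotation'],float)
    if rot.shape!=(3,3): rot=R.from_rotvec(rot).as_matrix() if rot.size==3 else R.from_quat(rot).as_matrix()
    w=c@rot.T+np.array(p['position']); w[d==0]=np.nan
    return im,d,w
E
python3 - <<'E'
from h import *
for n in('top','side'):
    im,d,w=cloud(n); cv2.imwrite(f'pics/{n}0.png',im); np.savez(f'{n}0.npz',im=im,d=d,w=w); print(n,camera_params(n))
print(read_state())
E
```

```text
top {'fx': 390.01240531739984, 'fy': 390.01240531739984, 'cx': 321.56870825957577, 'cy': 198.73398955271296, 'position': array([ 0.45420943, -0.05020027,  1.06231488]), 'rotation': array([ 0.09493898, -0.07765306, -1.54439519])}
side {'fx': 516.2818668900908, 'fy': 516.2818668900908, 'cx': 317.10923959329267, 'cy': 199.32642997677488, 'position': array([ 0.38799533, -1.00016539,  1.31558737]), 'rotation': array([ 0.67887552, -0.0668321 , -0.16284671])}
{'t': 0.1, 'q': array([-1.27040569e+00,  1.31113851e-01,  1.48914018e+00, -3.46571729e-05,
        1.52297760e+00, -8.54044141e-02]), 'dq': array([-2.71672347e-04, -2.47925435e-03, -2.62462568e-03, -4.99330398e-04,
       -1.20329246e-03, -1.62086375e-05]), 'joint_torque': array([ 7.05215571e-04, -5.61338532e+01, -4.93096912e+01,  7.69935502e-02,
        2.91420787e-02, -9.07138497e-05]), 'tool_pos': array([ 0.22573276, -0.5557113 ,  0.40379182]), 'orientation': array([-3.08172901e+00, -6.01945172e-01,  3.30099020e-04]), 'force': array([-0.05772034, -0.38710272,  0.0545439 ]), 'wrist_torque': array([0.00663375, 0.00200071, 0.00682224]), 'gripper_force': 0.0, 'opening': 0.09295076526933072}
```

View pics/top0.png

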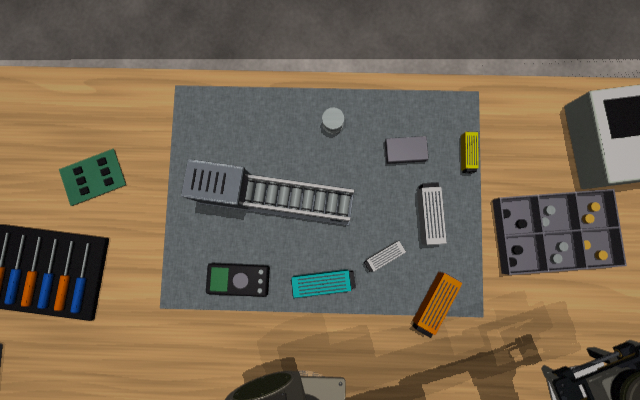

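View pics/side0.png

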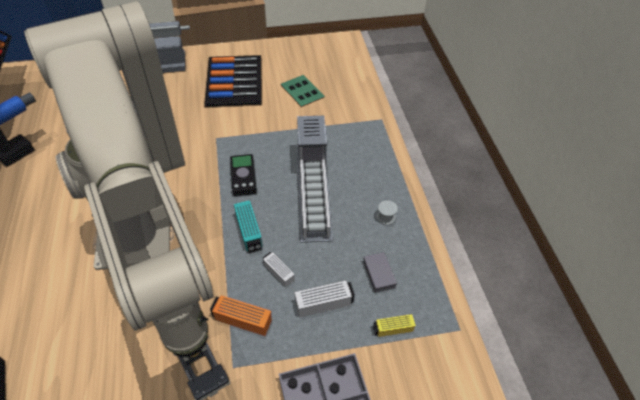

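Candidates in the top view: large silver box (432,215), small silver box (385,256), turquoise box (322,284), orange box (437,303) and yellow box (471,152). I choose the large aluminium one at (432,215). Next I check it in a crop and measure it and the station.

```bash
python3 - <<'E'
from h import *
t=np.load('top0.npz'); im,w=t['im'],t['w']
a=cv2.resize(im[150:290,340:490],None,fx=4,fy=4,interpolation=cv2.INTER_CUBIC)
cv2.imwrite('pics/crop.png',a)
def rect(name,u0,u1,v0,v1,z0,z1):
    s=w[v0:v1,u0:u1].reshape(-1,3); s=s[(s[:,2]>z0)&(s[:,2]<z1)]
    r=cv2.minAreaRect((s[:,:2]*1000).astype(np.float32)); b=cv2.boxPoints(r)
    print(name,len(s),np.round(r[0],1),np.round(r[1],1),r[2],'z',np.median(s[:,2]).round(4),'\n',b.round(0).tolist())
rect('unit',405,455,175,255,.04,.07)
rect('unit body',405,455,175,255,.053,.065)
rect('bay',175,260,150,220,.135,.16)
rect('rails',240,365,165,230,.062,.085)
rect('smallsilver',360,410,235,275,.02,.07)
rect('case',380,435,130,168,.02,.05)
rect('table',300,420,225,245,-.02,.02)
s=np.load('side0.npz')['w'][275:320,285:360].reshape(-1,3); s=s[(s[:,2]>.05)&(s[:,2]<.065)]
print('side',cv2.minAreaRect((s[:,:2]*1000).astype(np.float32)),np.median(s[:,2]))
s=np.load('side0.npz')['w'][110:150,290:335].reshape(-1,3); s=s[(s[:,2]>.135)&(s[:,2]<.16)]
print('side bay',cv2.minAreaRect((s[:,:2]*1000).astype(np.float32)),np.median(s[:,2]))
E
```

```text
unit 1306 [ 536.7 -327.1] [159.6  53.1] 4.674749851226807 z 0.0558 
 [[455.0, -307.0], [459.0, -360.0], [618.0, -347.0], [614.0, -294.0]]
unit body 1100 [ 536.7 -327. ] [159.1  52.7] 4.748652458190918 z 0.0562 
 [[455.0, -307.0], [460.0, -360.0], [618.0, -347.0], [614.0, -294.0]]
bay 2217 [591.3 223. ] [139.4  91.8] 83.08914184570312 z 0.1453 
 [[537.0, 159.0], [628.0, 148.0], [645.0, 287.0], [554.0, 298.0]]
rails 861 [569.7  26.3] [284.2  89.9] 84.26262664794922 z 0.0711 
 [[511.0, -111.0], [600.0, -120.0], [629.0, 163.0], [539.0, 172.0]]
smallsilver 575 [ 421.2 -204.7] [ 35.2 107.8] 32.340274810791016 z 0.0371 
 [[378.0, -169.0], [435.0, -260.0], [465.0, -241.0], [407.0, -150.0]]
case 998 [ 710.6 -263.4] [ 66.1 110.8] 4.6455278396606445 z 0.0315 
 [[673.0, -211.0], [682.0, -321.0], [748.0, -316.0], [739.0, -205.0]]
table 2358 [ 476.8 -142.3] [ 51.5 323.4] 1.444701075553894 z 0.0004 
 [[447.0, 19.0], [455.0, -305.0], [507.0, -303.0], [498.0, 20.0]]
side ((537.7920532226562, -326.3751220703125), (159.15647888183594, 56.85163497924805), 4.657601833343506) 0.05643226060744089
side bay ((592.6012573242188, 221.57650756835938), (147.6665496826172, 92.24445343017578), 83.14705657958984) 0.1470265160517934
```

View pics/crop.png

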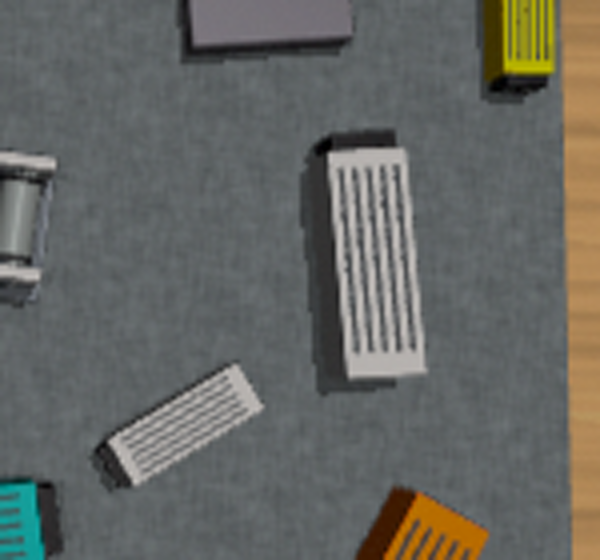

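The crop confirms it: the large silver box, black cap at its upper end (crop 360,140; world +x), nose at (385,375). The smaller silver box is the look-alike. The unit is at about (537,-327) mm with its nose facing -x. The station's direction of travel is about 96.9°.

```bash
cat >> h.py <<'E'
def plan(x,y,z,yaw):
    """world TCP target, tool pointing down, tool y at yaw deg -> shift/turn in tool axes"""
    s=read_state(); T=R.from_rotvec(s['orientation'])
    a=np.radians(yaw); ty=np.array([np.cos(a),np.sin(a),0]); tz=np.array([0,0,-1.]); tx=np.cross(ty,tz)
    G=R.from_matrix(np.stack([tx,ty,tz],1))
    print('t',round(s['t'],2),'shift',T.inv().apply(np.array([x,y,z])-s['tool_pos']).round(4),'turn',(T.inv()*G).as_rotvec().round(4),'q',s['q'].round(2),'F',s['force'].round(1))
E
python3 -c "
from h import *
plan(.537,-.327,.40,94.7)"
```

```text
t 0.1 shift [ 0.3745 -0.0948  0.004 ] turn [-2.0000e-04 -2.3000e-03 -2.8378e+00] q [-1.27  0.13  1.49 -0.    1.52 -0.09] F [-0.1 -0.4  0.1]
```

Call:
carry_out --targets '[{"hand": 100, "x": 0.047, "y": -0.012, "z": 0, "az": -0.18}, {"hand": 100, "x": 0.094, "y": -0.024, "z": 0, "az": -0.36}, {"hand": 100, "x": 0.14, "y": -0.036, "z": 0, "az": -0.54}, {"hand": 100, "x": 0.187, "y": -0.048, "z": 0, "az": -0.72}, {"hand": 100, "x": 0.234, "y": -0.06, "z": 0, "az": -0.9}, {"hand": 100, "x": 0.281, "y": -0.071, "z": 0, "az": -1.08}, {"hand": 100, "x": 0.328, "y": -0.083, "z": 0, "az": -1.26}, {"hand": 100, "x": 0.3745, "y": -0.095, "z": 0.004, "az": -1.42}]'

```text
schema error: expected keys hand, x, y, z, ax, ay, az
```

```bash
python3 -c "
from h import *
plan(.537,-.327,.40,94.7)"
```

```text
t 0.1 shift [ 0.3745 -0.0948  0.004 ] turn [-2.0000e-04 -2.3000e-03 -2.8378e+00] q [-1.27  0.13  1.49 -0.    1.52 -0.09] F [-0.1 -0.4  0.1]
```

Call:
carry_out --targets '[{"hand": 100, "x": 0.047, "y": -0.012, "z": 0, "ax": 0, "ay": 0, "az": -0.18}, {"hand": 100, "x": 0.094, "y": -0.024, "z": 0, "ax": 0, "ay": 0, "az": -0.36}, {"hand": 100, "x": 0.14, "y": -0.036, "z": 0, "ax": 0, "ay": 0, "az": -0.54}, {"hand": 100, "x": 0.187, "y": -0.048, "z": 0, "ax": 0, "ay": 0, "az": -0.72}, {"hand": 100, "x": 0.234, "y": -0.06, "z": 0, "ax": 0, "ay": 0, "az": -0.9}, {"hand": 100, "x": 0.281, "y": -0.071, "z": 0, "ax": 0, "ay": 0, "az": -1.08}, {"hand": 100, "x": 0.328, "y": -0.083, "z": 0, "ax": 0, "ay": 0, "az": -1.26}, {"hand": 100, "x": 0.3745, "y": -0.095, "z": 0.004, "ax": 0, "ay": 0, "az": -1.42}]'

```text
t: 1.1
tool_pos: [0.5382, -0.3258, 0.4006]
orientation: [-1.939, -2.472, 0.0]
force: [0.8, 0.0, -0.4]
opening: 0.0933
gripper_force: 0.0
```

```bash
python3 -c "
from h import *
plan(.537,-.327,.40,94.7)"
```

```text
t 1.1 shift [-0.0008 -0.0014  0.0006] turn [-1.0000e-04 -0.0000e+00 -1.4122e+00] q [-0.63  0.21  1.41 -0.    1.52 -0.87] F [ 0.8  0.  -0.4]
```

Call:
carry_out --targets '[{"hand": 100, "x": 0, "y": 0, "z": 0, "ax": 0, "ay": 0, "az": -0.18}, {"hand": 100, "x": 0, "y": 0, "z": 0, "ax": 0, "ay": 0, "az": -0.36}, {"hand": 100, "x": 0, "y": 0, "z": 0, "ax": 0, "ay": 0, "az": -0.54}, {"hand": 100, "x": 0, "y": 0, "z": 0, "ax": 0, "ay": 0, "az": -0.72}, {"hand": 100, "x": 0, "y": 0, "z": 0, "ax": 0, "ay": 0, "az": -0.9}, {"hand": 100, "x": 0, "y": 0, "z": 0, "ax": 0, "ay": 0, "az": -1.08}, {"hand": 100, "x": 0, "y": 0, "z": 0, "ax": 0, "ay": 0, "az": -1.26}, {"hand": 100, "x": -0.001, "y": -0.001, "z": 0, "ax": 0, "ay": 0, "az": -1.412}]'

```text
t: 2.1
tool_pos: [0.5362, -0.328, 0.4001]
orientation: [0.128, -3.138, -0.001]
force: [-0.9, 0.4, 0.3]
opening: 0.0931
gripper_force: 0.0
```

```bash
python3 - <<'E'
from h import *
plan(.537,-.327,.205,94.7)
im,d,w=cloud('wrist'); cv2.imwrite('pics/w1.png',im); np.savez('w1.npz',im=im,d=d,w=w)
m=(w[...,2]>.045)&(w[...,2]<.075)&(abs(w[...,0]-.537)<.12)&(abs(w[...,1]+.327)<.06)
s=w[m]; print(cv2.minAreaRect((s[:,:2]*1000).astype(np.float32)),np.median(s[:,2]))
bright=m&(im.min(-1)>120); s=w[bright]; print(len(s),cv2.minAreaRect((s[:,:2]*1000).astype(np.float32)))
E
```

```text
t 2.1 shift [-0.001   0.0008  0.1951] turn [ 0.0008 -0.0009 -0.0002] q [-0.63  0.21  1.41  0.    1.52 -2.28] F [-0.9  0.4  0.3]
((538.9982299804688, -327.401611328125), (159.17291259765625, 52.166015625), 4.772853851318359) 0.05696800832480975
6529 ((538.4025268554688, -327.36663818359375), (157.98257446289062, 51.98664474487305), 4.724109649658203)
```

View pics/w1.png

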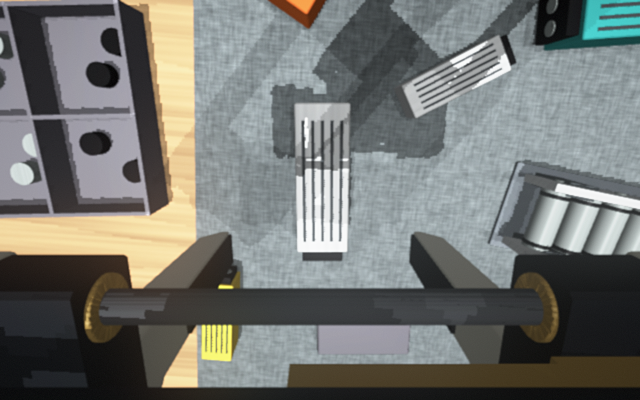

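The wrist view shows the unit between the fingers (silver 300–350 × 103–252, cap 252–260), and its pose agrees with the first measurement. I descend and grip.

Call:
carry_out --newtons 25 --targets '[{"hand": 100, "x": -0.002, "y": 0, "z": 0.04, "ax": 0, "ay": 0, "az": 0}, {"hand": 100, "x": -0.002, "y": 0, "z": 0.09, "ax": 0, "ay": 0, "az": 0}, {"hand": 100, "x": -0.002, "y": 0, "z": 0.14, "ax": 0, "ay": 0, "az": 0}, {"hand": 100, "x": -0.002, "y": 0, "z": 0.175, "ax": 0, "ay": 0, "az": 0}, {"hand": 100, "x": -0.002, "y": 0, "z": 0.195, "ax": 0, "ay": 0, "az": 0}, {"hand": 100, "x": -0.002, "y": 0, "z": 0.195, "ax": 0, "ay": 0, "az": 0}, {"hand": 40, "x": -0.002, "y": 0, "z": 0.195, "ax": 0, "ay": 0, "az": 0}, {"hand": 40, "x": -0.002, "y": 0, "z": 0.195, "ax": 0, "ay": 0, "az": 0}]'

```text
t: 3.15
tool_pos: [0.5391, -0.3286, 0.208]
orientation: [-0.119, 3.137, -0.003]
force: [0.1, 0.0, -0.0]
opening: 0.0773
gripper_force: 0.0
```

Call:
carry_out --newtons 25 --targets '[{"hand": 40, "x": 0, "y": 0, "z": 0, "ax": 0, "ay": 0, "az": 0}, {"hand": 40, "x": 0, "y": 0, "z": 0, "ax": 0, "ay": 0, "az": 0}, {"hand": 40, "x": 0, "y": 0, "z": 0, "ax": 0, "ay": 0, "az": 0}, {"hand": 40, "x": 0, "y": 0, "z": 0, "ax": 0, "ay": 0, "az": 0}]'

```text
t: 3.65
tool_pos: [0.5384, -0.3278, 0.2061]
orientation: [-0.12, 3.139, 0.001]
force: [-1.5, 3.9, 5.5]
opening: 0.0521
gripper_force: 25.0
```

Call:
carry_out --targets '[{"hand": 40, "x": 0, "y": 0, "z": -0.01, "ax": 0, "ay": 0, "az": 0}, {"hand": 40, "x": 0, "y": 0, "z": -0.035, "ax": 0, "ay": 0, "az": 0}, {"hand": 40, "x": 0, "y": 0, "z": -0.065, "ax": 0, "ay": 0, "az": 0}, {"hand": 40, "x": 0, "y": 0, "z": -0.1, "ax": 0, "ay": 0, "az": 0}, {"hand": 40, "x": 0, "y": 0, "z": -0.135, "ax": 0, "ay": 0, "az": 0}, {"hand": 40, "x": 0, "y": 0, "z": -0.16, "ax": 0, "ay": 0, "az": 0}, {"hand": 40, "x": 0, "y": 0, "z": -0.17, "ax": 0, "ay": 0, "az": 0}, {"hand": 40, "x": 0, "y": 0, "z": -0.17, "ax": 0, "ay": 0, "az": 0}]'

```text
t: 4.65
tool_pos: [0.5382, -0.3281, 0.3758]
orientation: [-0.119, 3.139, -0.001]
force: [0.1, 0.5, -3.9]
opening: 0.0516
gripper_force: 25.0
```

```bash
python3 -c "
from h import *
plan(.565,-.004,.375,6.9); s=read_state(); print(s['opening'],s['gripper_force'])"
```

```text
t 4.65 shift [-0.0513  0.3212  0.0007] turn [-1.0000e-04  5.0000e-04  1.5264e+00] q [-0.63  0.23  1.43 -0.    1.48 -2.28] F [ 0.1  0.5 -3.9]
0.05156051436105966 24.989830255508423
```

Call:
carry_out --targets '[{"hand": 40, "x": -0.003, "y": 0.015, "z": 0, "ax": 0, "ay": 0, "az": 0.06}, {"hand": 40, "x": -0.008, "y": 0.045, "z": 0, "ax": 0, "ay": 0, "az": 0.19}, {"hand": 40, "x": -0.014, "y": 0.08, "z": 0, "ax": 0, "ay": 0, "az": 0.34}, {"hand": 40, "x": -0.02, "y": 0.115, "z": 0, "ax": 0, "ay": 0, "az": 0.5}, {"hand": 40, "x": -0.026, "y": 0.15, "z": 0, "ax": 0, "ay": 0, "az": 0.66}, {"hand": 40, "x": -0.032, "y": 0.185, "z": 0, "ax": 0, "ay": 0, "az": 0.82}, {"hand": 40, "x": -0.038, "y": 0.22, "z": 0, "ax": 0, "ay": 0, "az": 0.98}, {"hand": 40, "x": -0.043, "y": 0.25, "z": 0, "ax": 0, "ay": 0, "az": 1.12}]'

```text
t: 5.65
tool_pos: [0.5616, -0.0741, 0.3735]
orientation: [-1.571, -2.717, 0.002]
force: [0.5, 0.6, -4.3]
opening: 0.0517
gripper_force: 25.0
```

```bash
python3 -c "
from h import *
plan(.565,-.004,.375,6.9)"
```

```text
t 5.65 shift [ 0.059   0.0379 -0.0015] turn [-0.0028 -0.0017  0.402 ] q [-0.22  0.06  1.62 -0.    1.46 -0.74] F [ 0.5  0.6 -4.3]
```

Call:
carry_out --targets '[{"hand": 40, "x": 0.02, "y": 0.013, "z": 0, "ax": 0, "ay": 0, "az": 0.14}, {"hand": 40, "x": 0.038, "y": 0.024, "z": 0, "ax": 0, "ay": 0, "az": 0.26}, {"hand": 40, "x": 0.052, "y": 0.034, "z": 0, "ax": 0, "ay": 0, "az": 0.36}, {"hand": 40, "x": 0.059, "y": 0.038, "z": 0, "ax": 0, "ay": 0, "az": 0.4}, {"hand": 40, "x": 0.059, "y": 0.038, "z": 0, "ax": 0, "ay": 0, "az": 0.4}, {"hand": 40, "x": 0.059, "y": 0.038, "z": 0, "ax": 0, "ay": 0, "az": 0.4}]'

```text
t: 6.4
tool_pos: [0.565, -0.0057, 0.3746]
orientation: [-2.074, -2.358, 0.002]
force: [0.2, -0.9, -3.8]
opening: 0.0521
gripper_force: 25.0
```

```bash
python3 - <<'E'
from h import *
plan(.565,-.004,.265,6.9)
im,d,w=cloud('top'); cv2.imwrite('pics/top2.png',im[120:260,150:430])
im,d,w=cloud('wrist'); cv2.imwrite('pics/w2.png',im); np.savez('w2.npz',im=im,d=d,w=w)
# station from wrist: roof and rails
s=w[(w[...,2]>.138)&(w[...,2]<.155)&(w[...,1]>.14)]; 
if len(s)>50: print('roof',len(s),cv2.minAreaRect((s[:,:2]*1000).astype(np.float32)))
s=w[(w[...,2]>.066)&(w[...,2]<.078)&(abs(w[...,0]-.565)<.08)&(w[...,1]<.145)&(w[...,1]>-.2)]
c=np.array([.5779,.1053]);f=np.array([.120,.993])
if len(s)>50:
    a=(s[:,:2]-c)@f; b=(s[:,:2]-c)@np.array([f[1],-f[0]])
    for lo in np.arange(-.24,.05,.03):
        k=(a>lo)&(a<lo+.03)
        for side in(-1,1):
            kk=k&(b*side>0.02)
            if kk.sum()>15: print(round(lo,3),side,kk.sum(),np.percentile(b[kk],[3,50,97]).round(4))
E
```

```text
t 6.4 shift [0.0016 0.0003 0.1096] turn [-0.0017 -0.0001  0.0074] q [-0.1   0.05  1.63 -0.    1.46 -0.23] F [ 0.2 -0.9 -3.8]
-0.06 1 77 [0.037  0.0396 0.0413]
-0.03 -1 392 [-0.0383 -0.0345 -0.0307]
-0.03 1 397 [0.0333 0.0372 0.041 ]
0.0 -1 472 [-0.0384 -0.0345 -0.0307]
0.0 1 487 [0.0332 0.0366 0.0408]
0.03 -1 54 [-0.038  -0.0334 -0.0307]
0.03 1 247 [0.0333 0.0368 0.0409]
```

View pics/w2.png

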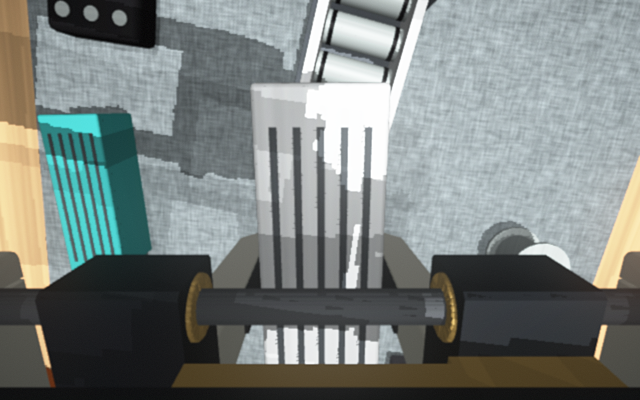

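```bash
python3 - <<'E'
from h import *
z=np.load('w2.npz'); w=z['w']; im=z['im']
print(camera_params('wrist'))
for r,c in [(95,270),(95,320),(95,375),(180,270),(180,370),(230,270),(230,370),(40,345),(10,365),(70,350),(60,400),(20,418),(50,318)]: print((r,c),w[r,c].round(4))
m=np.zeros(w.shape[:2],bool); m[90:250,262:380]=1; s=w[m&(w[...,2]>.18)]
A=np.c_[s[:,:2]-s[:,:2].mean(0),np.ones(len(s))]; co=np.linalg.lstsq(A,s[:,2],rcond=None)[0]; print('top plane',co, len(s))
# left/right edge of box
for r in (100,130,160,190,220):
    k=np.where(w[r,200:420,2]>.19)[0]+200; print(r,k[0],k[-1],w[r,k[0]].round(4),w[r,k[-1]].round(4))
E
```

```text
{'fx': 340.1003377156247, 'fy': 340.1003377156247, 'cx': 320.8172737967736, 'cy': 199.29713674174826, 'position': array([0.55658323, 0.06249621, 0.3560674 ]), 'rotation': array([-0.25403519, -0.01512773,  0.12670471])}
(95, 270) [0.5372 0.0657 0.2262]
(95, 320) [0.5553 0.0681 0.2255]
(95, 375) [0.5752 0.0706 0.2262]
(180, 270) [0.54   0.0343 0.2262]
(180, 370) [0.5786 0.0391 0.2258]
(230, 270) [0.542  0.0141 0.2269]
(230, 370) [0.5819 0.0188 0.2259]
(40, 345) [0.5684 0.1198 0.0581]
(10, 365) [0.5816 0.146  0.0486]
(70, 350) [0.5755 0.0975 0.0612]
(60, 400) [0.6121 0.1082 0.0733]
(20, 418) [0.6204 0.1377 0.0733]
(50, 318) [0.5476 0.1102 0.0549]
top plane [-0.00145206 -0.00184761  0.22586038] 18805
100 250 389 [0.5297 0.0631 0.2242] [0.5809 0.0696 0.2243]
130 252 388 [0.5312 0.0522 0.224 ] [0.5827 0.0588 0.223 ]
160 254 386 [0.5331 0.041  0.225 ] [0.5837 0.0475 0.2245]
190 255 385 [0.5341 0.0289 0.2235] [0.5852 0.0358 0.225 ]
220 257 383 [0.5362 0.0171 0.2256] [0.5866 0.0235 0.2251]
```

View pics/top2.png

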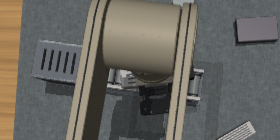

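The picture shows that my sign was wrong. The track runs at 83.1°, while the box nose now points at 97–98°. I correct the yaw so the tool's y axis is at -6.9°, then descend.

```bash
python3 -c "
from h import *
plan(.566,-.004,.290,-6.9)"
```

```text
t 6.5 shift [0.0017 0.0011 0.0852] turn [-9.000e-04  1.000e-04  2.475e-01] q [-0.1   0.05  1.62 -0.    1.46 -0.23] F [ 0.9 -0.1 -4.4]
```

Call:
carry_out --targets '[{"hand": 40, "x": 0.002, "y": 0.001, "z": 0, "ax": 0, "ay": 0, "az": 0.12}, {"hand": 40, "x": 0.002, "y": 0.001, "z": 0, "ax": 0, "ay": 0, "az": 0.22}, {"hand": 40, "x": 0.002, "y": 0.001, "z": 0.02, "ax": 0, "ay": 0, "az": 0.248}, {"hand": 40, "x": 0.002, "y": 0.001, "z": 0.045, "ax": 0, "ay": 0, "az": 0.248}, {"hand": 40, "x": 0.002, "y": 0.001, "z": 0.06, "ax": 0, "ay": 0, "az": 0.248}, {"hand": 40, "x": 0.002, "y": 0.001, "z": 0.065, "ax": 0, "ay": 0, "az": 0.248}, {"hand": 40, "x": 0.002, "y": 0.001, "z": 0.065, "ax": 0, "ay": 0, "az": 0.248}]'

```text
t: 7.38
tool_pos: [0.5661, -0.0033, 0.3106]
orientation: [-2.351, -2.083, 0.0]
force: [0.6, -0.0, -3.5]
opening: 0.0514
gripper_force: 25.0
```

```bash
python3 - <<'E'
from h import *
im,d,w=cloud('wrist'); cv2.imwrite('pics/w3.png',im); np.savez('w3.npz',im=im,d=d,w=w)
c=np.array([.5792,.1051]);f=np.array([.120,.993]);n=np.array([f[1],-f[0]])
a=(w[...,:2]-c)@f; b=(w[...,:2]-c)@n; z=w[...,2]
print('box and rails: lateral extent per y of station')
for nm,k in(('box',(z>.13)&(z<.20)&(abs(b)<.05)),('railL',(z>.066)&(z<.078)&(b<-.02)&(b>-.06)),('railR',(z>.066)&(z<.078)&(b>.02)&(b<.06))):
    for lo in np.arange(-.12,.05,.02):
        kk=k&(a>lo)&(a<lo+.02)
        if kk.sum()>25: print(nm,round(lo,2),kk.sum(),np.percentile(b[kk],[2,98]).round(4))
k=(z>.13)&(z<.17)&(abs(b)<.02); print('nose y',np.percentile(a[k],99.5))
k=(z>.138)&(z<.155)&(a>.03); print('roof front', k.sum(), np.percentile(a[k],[.5]) if k.sum()>20 else '')
plan(.566,-.004,.267,-6.9)
E
```

```text
box and rails: lateral extent per y of station
box -0.12 7838 [-0.0393  0.0394]
box -0.1 5830 [-0.0248  0.0247]
box -0.08 6498 [-0.0248  0.0245]
box -0.06 7204 [-0.0248  0.0244]
box -0.04 3891 [-0.0248  0.0244]
railL -0.04 85 [-0.0394 -0.0318]
railL -0.02 526 [-0.0396 -0.0318]
railL 0.0 564 [-0.0398 -0.0318]
railL 0.02 58 [-0.0397 -0.0319]
railR -0.04 78 [0.032  0.0399]
railR -0.02 523 [0.032  0.0397]
railR 0.0 567 [0.032  0.0398]
railR 0.02 52 [0.0321 0.0395]
nose y -0.030749971968614825
roof front 0 
t 7.42 shift [-0.0007 -0.0003  0.0443] turn [ 0.0009 -0.     -0.0003] q [-0.1   0.1   1.69  0.    1.35  0.02] F [-0.2  0.3 -3.2]
```

View pics/w3.png

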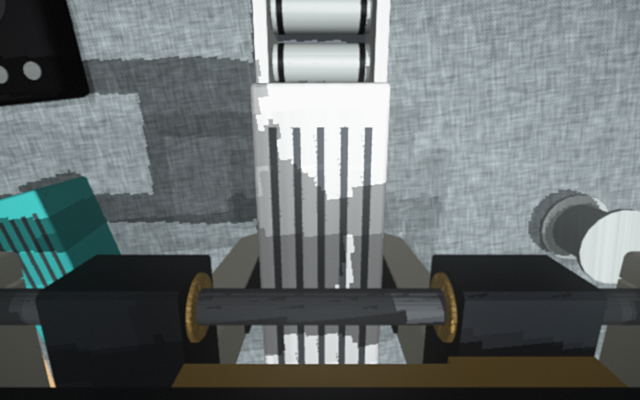

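The box (252–388 at its nose, row 85) is now parallel with the track and centred between the rails to within 0.5 mm. I lower it.

Call:
carry_out --targets '[{"hand": 40, "x": 0, "y": 0, "z": 0.012, "ax": 0, "ay": 0, "az": 0}, {"hand": 40, "x": 0, "y": 0, "z": 0.024, "ax": 0, "ay": 0, "az": 0}, {"hand": 40, "x": 0, "y": 0, "z": 0.034, "ax": 0, "ay": 0, "az": 0}, {"hand": 40, "x": 0, "y": 0, "z": 0.039, "ax": 0, "ay": 0, "az": 0}, {"hand": 40, "x": 0, "y": 0, "z": 0.042, "ax": 0, "ay": 0, "az": 0}, {"hand": 40, "x": 0, "y": 0, "z": 0.044, "ax": 0, "ay": 0, "az": 0}, {"hand": 40, "x": 0, "y": 0, "z": 0.044, "ax": 0, "ay": 0, "az": 0}, {"hand": 40, "x": 0, "y": 0, "z": 0.044, "ax": 0, "ay": 0, "az": 0}]'

```text
t: 8.43
tool_pos: [0.5662, -0.0033, 0.2671]
orientation: [2.351, 2.083, 0.001]
force: [0.7, -0.0, -3.2]
opening: 0.0518
gripper_force: 25.0
```

Call:
carry_out --targets '[{"hand": 40, "x": 0, "y": 0, "z": 0.0005, "ax": 0, "ay": 0, "az": 0}, {"hand": 40, "x": 0, "y": 0, "z": 0.001, "ax": 0, "ay": 0, "az": 0}, {"hand": 40, "x": 0, "y": 0, "z": 0.001, "ax": 0, "ay": 0, "az": 0}]'

```text
t: 8.8
tool_pos: [0.5661, -0.0032, 0.2661]
orientation: [2.351, 2.083, 0.0]
force: [-1.2, -0.2, -0.2]
opening: 0.052
gripper_force: 25.0
```

Call:
carry_out --targets '[{"hand": 40, "x": 0, "y": 0, "z": 0.0005, "ax": 0, "ay": 0, "az": 0}, {"hand": 40, "x": 0, "y": 0, "z": 0.0005, "ax": 0, "ay": 0, "az": 0}, {"hand": 58, "x": 0, "y": 0, "z": 0.0005, "ax": 0, "ay": 0, "az": 0}, {"hand": 80, "x": 0, "y": 0, "z": 0.0005, "ax": 0, "ay": 0, "az": 0}, {"hand": 85, "x": 0, "y": 0, "z": 0.0005, "ax": 0, "ay": 0, "az": 0}, {"hand": 85, "x": 0, "y": 0, "z": 0.0005, "ax": 0, "ay": 0, "az": 0}]'

```text
t: 9.55
tool_pos: [0.5661, -0.0033, 0.2652]
orientation: [2.352, 2.083, 0.0]
force: [-0.4, 0.3, -0.5]
opening: 0.077
gripper_force: 0.0
```

Call:
carry_out --targets '[{"hand": 85, "x": 0, "y": 0, "z": -0.02, "ax": 0, "ay": 0, "az": 0}, {"hand": 85, "x": 0, "y": 0, "z": -0.05, "ax": 0, "ay": 0, "az": 0}, {"hand": 85, "x": 0, "y": 0, "z": -0.08, "ax": 0, "ay": 0, "az": 0}, {"hand": 85, "x": -0.02, "y": 0, "z": -0.1, "ax": 0, "ay": 0, "az": 0}, {"hand": 85, "x": -0.06, "y": 0, "z": -0.1, "ax": 0, "ay": 0, "az": 0}, {"hand": 50, "x": -0.1, "y": 0, "z": -0.1, "ax": 0, "ay": 0, "az": 0}, {"hand": 20, "x": -0.125, "y": 0, "z": -0.1, "ax": 0, "ay": 0, "az": 0}, {"hand": 0, "x": -0.125, "y": 0, "z": -0.1, "ax": 0, "ay": 0, "az": 0}]'

```text
t: 10.55
tool_pos: [0.5504, -0.1299, 0.3658]
orientation: [2.355, 2.079, -0.0]
force: [0.3, 1.2, 0.5]
opening: 0.054
gripper_force: 0.0
```

```bash
python3 - <<'E'
from h import *
im,d,w=cloud('wrist'); cv2.imwrite('pics/w4.png',im)
c=np.array([.5792,.1051]);f=np.array([.120,.993]);n=np.array([f[1],-f[0]])
a=(w[...,:2]-c)@f; b=(w[...,:2]-c)@n; z=w[...,2]
for nm,lo,hi in(('alu',.112,.125),('cap',.105,.1135)):
    k=(z>lo)&(z<hi)&(abs(b)<.03)&(a<.04); print(nm,k.sum(),'y',np.percentile(a[k],[1,99]).round(4),'x',np.percentile(b[k],[1,99]).round(4))
k=(z>.110)&(z<.125)&(abs(b)<.035)&(a<.04)
for lo in np.arange(-.2,0,.03):
    kk=k&(a>lo)&(a<lo+.03)
    if kk.sum()>20: print(round(lo,2),np.percentile(b[kk],[2,98]).round(4),np.median(z[kk]).round(4))
t=c-.21*f; plan(t[0],t[1],.264,-6.9); print(read_state()['opening'])
E
```

```text
alu 10758 y [-0.1872 -0.1035] x [-0.0252  0.0254]
cap 1060 y [-0.1901 -0.1786] x [-0.0202  0.0205]
-0.2 [-0.0234  0.0238] 0.1131
-0.17 [-0.0246  0.0249] 0.117
-0.14 [-0.0247  0.0249] 0.117
-0.11 [-0.0249  0.0248] 0.117
t 10.6 shift [0.0255 0.0003 0.1017] turn [ 0.0002  0.     -0.0028] q [-0.32  0.06  1.64  0.    1.45 -0.2 ] F [ 0.7  0.2 -0.4]
0.049468604386965626
```

View pics/w4.png

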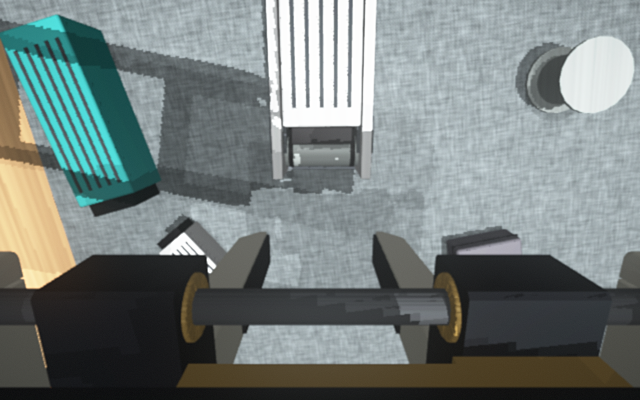

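The box lies on the rollers, parallel and centred, with its tail at y ≈ -190 mm. I close the fingers and descend behind it.

Call:
carry_out --targets '[{"hand": 0, "x": -0.005, "y": 0, "z": 0, "ax": 0, "ay": 0, "az": 0}, {"hand": 0, "x": -0.005, "y": 0, "z": 0.02, "ax": 0, "ay": 0, "az": 0}, {"hand": 0, "x": -0.005, "y": 0, "z": 0.05, "ax": 0, "ay": 0, "az": 0}, {"hand": 0, "x": -0.005, "y": 0, "z": 0.08, "ax": 0, "ay": 0, "az": 0}, {"hand": 0, "x": -0.005, "y": 0, "z": 0.097, "ax": 0, "ay": 0, "az": 0}, {"hand": 0, "x": -0.005, "y": 0, "z": 0.1, "ax": 0, "ay": 0, "az": 0}, {"hand": 0, "x": -0.005, "y": 0, "z": 0.1, "ax": 0, "ay": 0, "az": 0}, {"hand": 0, "x": -0.005, "y": 0, "z": 0.1, "ax": 0, "ay": 0, "az": 0}]'

```text
t: 11.6
tool_pos: [0.551, -0.1325, 0.2667]
orientation: [2.35, 2.082, 0.002]
force: [0.2, -1.5, -0.4]
opening: 0.0005
gripper_force: 0.0
```

```bash
cat >> h.py <<'E'
C=np.array([.5792,.1051]);f=np.array([.120,.993]);n=np.array([f[1],-f[0]])
def st():
    s=read_state(); p=s['tool_pos'][:2]-C
    print('t',round(s['t'],2),'station y,x',(p@f).round(4),(p@n).round(4),'z',s['tool_pos'][2].round(4),'F along,lat,z',(s['force'][:2]@f).round(1),(s['force'][:2]@n).round(1),s['force'][2].round(1),'open',s['opening'].round(4))
E
python3 -c "
from h import *
st(); t=C+.0*f; plan(t[0],t[1],.264,-6.9)"
```

```text
Traceback (most recent call last):
  File "h.py", line 25, in st
    print('t',round(s['t'],2),'station y,x',(p@f).round(4),(p@n).round(4),'z',s['tool_pos'][2].round(4),'F along,lat,z',(s['force'][:2]@f).round(1),(s['force'][:2]@n).round(1),s['force'][2].round(1),'open',s['opening'].round(4))
                                                                                                                                                                                                              ^^^^^^^^^^^^^^^^^^
AttributeError: 'float' object has no attribute 'round'
```

Call:
carry_out --targets '[{"hand": 0, "x": 0.008, "y": 0, "z": 0, "ax": 0, "ay": 0, "az": 0}, {"hand": 0, "x": 0.018, "y": 0, "z": 0, "ax": 0, "ay": 0, "az": 0}, {"hand": 0, "x": 0.026, "y": 0, "z": 0, "ax": 0, "ay": 0, "az": 0}, {"hand": 0, "x": 0.031, "y": 0, "z": 0, "ax": 0, "ay": 0, "az": 0}, {"hand": 0, "x": 0.035, "y": 0, "z": 0, "ax": 0, "ay": 0, "az": 0}, {"hand": 0, "x": 0.039, "y": 0, "z": 0, "ax": 0, "ay": 0, "az": 0}, {"hand": 0, "x": 0.043, "y": 0, "z": 0, "ax": 0, "ay": 0, "az": 0}, {"hand": 0, "x": 0.047, "y": 0, "z": 0, "ax": 0, "ay": 0, "az": 0}]'

```text
t: 12.6
tool_pos: [0.556, -0.0855, 0.2652]
orientation: [2.352, 2.083, -0.0]
force: [0.6, -1.1, -0.7]
opening: 0.0005
gripper_force: 0.3
```

Call:
carry_out --targets '[{"hand": 0, "x": 0.005, "y": 0, "z": 0, "ax": 0, "ay": 0, "az": 0}, {"hand": 0, "x": 0.01, "y": 0, "z": 0, "ax": 0, "ay": 0, "az": 0}, {"hand": 0, "x": 0.015, "y": 0, "z": 0, "ax": 0, "ay": 0, "az": 0}, {"hand": 0, "x": 0.02, "y": 0, "z": 0, "ax": 0, "ay": 0, "az": 0}, {"hand": 0, "x": 0.025, "y": 0, "z": 0, "ax": 0, "ay": 0, "az": 0}, {"hand": 0, "x": 0.03, "y": 0, "z": 0, "ax": 0, "ay": 0, "az": 0}, {"hand": 0, "x": 0.035, "y": 0, "z": 0, "ax": 0, "ay": 0, "az": 0}, {"hand": 0, "x": 0.04, "y": 0, "z": 0, "ax": 0, "ay": 0, "az": 0}]'

```text
t: 13.6
tool_pos: [0.5609, -0.0456, 0.2652]
orientation: [-2.352, -2.083, 0.0]
force: [-0.1, -0.2, -0.2]
opening: 0.0006
gripper_force: 0.3
```

```bash
sed -i "s/s\['opening'\].round(4)/round(s['opening'],4)/" h.py; cat >> h.py <<'E'
def box():
    im,d,w=cloud('wrist'); a=(w[...,:2]-C)@f; b=(w[...,:2]-C)@n; z=w[...,2]
    k=(z>.1135)&(z<.122)&(abs(b)<.035)&(a<.045)
    if k.sum()>50: print('alu y',np.percentile(a[k],[1,99]).round(4),'x',np.percentile(b[k],[2,98]).round(4))
    k=(z>.105)&(z<.1125)&(abs(b)<.025)&(a<.04)
    if k.sum()>20: print('cap y',np.percentile(a[k],[2,98]).round(4),k.sum())
    return im
E
python3 -c "
from h import *
st(); im=box()"
```

```text
t 13.6 station y,x -0.1518 -0.0001 z 0.2652 F along,lat,z -0.3 -0.1 -0.2 open 0.0006
alu y [-0.1299 -0.0469] x [-0.0244  0.0248]
cap y [-0.1431 -0.1325] 1833
```

Contact is clean: the box moves with the fingers and stays straight. I continue towards the flap.

Call:
carry_out --targets '[{"hand": 0, "x": 0.005, "y": 0, "z": 0, "ax": 0, "ay": 0, "az": 0}, {"hand": 0, "x": 0.01, "y": 0, "z": 0, "ax": 0, "ay": 0, "az": 0}, {"hand": 0, "x": 0.015, "y": 0, "z": 0, "ax": 0, "ay": 0, "az": 0}, {"hand": 0, "x": 0.02, "y": 0, "z": 0, "ax": 0, "ay": 0, "az": 0}, {"hand": 0, "x": 0.025, "y": 0, "z": 0, "ax": 0, "ay": 0, "az": 0}, {"hand": 0, "x": 0.03, "y": 0, "z": 0, "ax": 0, "ay": 0, "az": 0}, {"hand": 0, "x": 0.035, "y": 0, "z": 0, "ax": 0, "ay": 0, "az": 0}, {"hand": 0, "x": 0.04, "y": 0, "z": 0, "ax": 0, "ay": 0, "az": 0}]'

```text
t: 14.65
tool_pos: [0.5657, -0.0061, 0.2653]
orientation: [2.351, 2.083, -0.001]
force: [-1.0, -3.2, 0.7]
opening: 0.0003
gripper_force: 1.7
```

Call:
carry_out --targets '[{"hand": 0, "x": 0.005, "y": 0, "z": 0, "ax": 0, "ay": 0, "az": 0}, {"hand": 0, "x": 0.01, "y": 0, "z": 0, "ax": 0, "ay": 0, "az": 0}, {"hand": 0, "x": 0.015, "y": 0, "z": 0, "ax": 0, "ay": 0, "az": 0}, {"hand": 0, "x": 0.02, "y": 0, "z": 0, "ax": 0, "ay": 0, "az": 0}, {"hand": 0, "x": 0.025, "y": 0, "z": 0, "ax": 0, "ay": 0, "az": 0}, {"hand": 0, "x": 0.03, "y": 0, "z": 0, "ax": 0, "ay": 0, "az": 0}, {"hand": 0, "x": 0.035, "y": 0, "z": 0, "ax": 0, "ay": 0, "az": 0}, {"hand": 0, "x": 0.04, "y": 0, "z": 0, "ax": 0, "ay": 0, "az": 0}]'

```text
t: 15.65
tool_pos: [0.5705, 0.0339, 0.2653]
orientation: [-2.351, -2.083, -0.0]
force: [-0.9, -3.3, 1.0]
opening: 0.0003
gripper_force: 1.5
```

```bash
python3 -c "
from h import *
st(); im=box()"
```

```text
t 15.65 station y,x -0.0717 -0.0001 z 0.2653 F along,lat,z -3.4 -0.5 1.0 open 0.0003
alu y [-0.0498  0.0333] x [-0.0245  0.0248]
cap y [-0.0628 -0.0525] 1842
```

Call:
carry_out --targets '[{"hand": 0, "x": 0.005, "y": 0, "z": 0, "ax": 0, "ay": 0, "az": 0}, {"hand": 0, "x": 0.01, "y": 0, "z": 0, "ax": 0, "ay": 0, "az": 0}, {"hand": 0, "x": 0.015, "y": 0, "z": 0, "ax": 0, "ay": 0, "az": 0}, {"hand": 0, "x": 0.02, "y": 0, "z": 0, "ax": 0, "ay": 0, "az": 0}, {"hand": 0, "x": 0.025, "y": 0, "z": 0, "ax": 0, "ay": 0, "az": 0}, {"hand": 0, "x": 0.03, "y": 0, "z": 0, "ax": 0, "ay": 0, "az": 0}, {"hand": 0, "x": 0.035, "y": 0, "z": 0, "ax": 0, "ay": 0, "az": 0}, {"hand": 0, "x": 0.039, "y": 0, "z": 0, "ax": 0, "ay": 0, "az": 0}]'

```text
t: 16.7
tool_pos: [0.5752, 0.0726, 0.2652]
orientation: [-2.352, -2.083, -0.0]
force: [-1.5, -1.7, 1.0]
opening: 0.0004
gripper_force: 0.8
```

Call:
carry_out --targets '[{"hand": 0, "x": 0.003, "y": 0, "z": 0, "ax": 0, "ay": 0, "az": 0}, {"hand": 0, "x": 0.006, "y": 0, "z": 0, "ax": 0, "ay": 0, "az": 0}, {"hand": 0, "x": 0.0085, "y": 0, "z": 0, "ax": 0, "ay": 0, "az": 0}, {"hand": 0, "x": 0.011, "y": 0, "z": 0, "ax": 0, "ay": 0, "az": 0}, {"hand": 0, "x": 0.013, "y": 0, "z": 0, "ax": 0, "ay": 0, "az": 0}, {"hand": 0, "x": 0.015, "y": 0, "z": 0, "ax": 0, "ay": 0, "az": 0}, {"hand": 0, "x": 0.017, "y": 0, "z": 0, "ax": 0, "ay": 0, "az": 0}, {"hand": 0, "x": 0.019, "y": 0, "z": 0, "ax": 0, "ay": 0, "az": 0}]'

```text
t: 17.7
tool_pos: [0.5775, 0.0912, 0.2652]
orientation: [-2.352, -2.083, 0.0]
force: [-1.8, -1.9, 0.6]
opening: 0.0003
gripper_force: 0.8
```

```bash
python3 -c "
from h import *
st(); im=box()"
```

```text
t 17.7 station y,x -0.014 -0.0 z 0.2652 F along,lat,z -2.1 -1.5 0.6 open 0.0003
alu y [0.0064 0.0447] x [-0.0244  0.0248]
cap y [-0.0053  0.0051] 1854
```

Call:
carry_out --targets '[{"hand": 0, "x": 0.0015, "y": 0, "z": 0, "ax": 0, "ay": 0, "az": 0}, {"hand": 0, "x": 0.003, "y": 0, "z": 0, "ax": 0, "ay": 0, "az": 0}, {"hand": 0, "x": 0.004, "y": 0, "z": 0, "ax": 0, "ay": 0, "az": 0}, {"hand": 0, "x": 0.005, "y": 0, "z": 0, "ax": 0, "ay": 0, "az": 0}, {"hand": 0, "x": 0.006, "y": 0, "z": 0, "ax": 0, "ay": 0, "az": 0}, {"hand": 0, "x": 0.007, "y": 0, "z": 0, "ax": 0, "ay": 0, "az": 0}, {"hand": 0, "x": 0.0078, "y": 0, "z": 0, "ax": 0, "ay": 0, "az": 0}, {"hand": 0, "x": 0.0085, "y": 0, "z": 0, "ax": 0, "ay": 0, "az": 0}]'

```text
t: 18.75
tool_pos: [0.5785, 0.0995, 0.2652]
orientation: [2.352, 2.083, -0.0]
force: [-0.5, -1.1, 0.1]
opening: 0.0005
gripper_force: 0.7
```

Call:
carry_out --targets '[{"hand": 0, "x": 0.0005, "y": 0, "z": 0, "ax": 0, "ay": 0, "az": 0}, {"hand": 0, "x": 0.001, "y": 0, "z": 0, "ax": 0, "ay": 0, "az": 0}, {"hand": 0, "x": 0.0015, "y": 0, "z": 0, "ax": 0, "ay": 0, "az": 0}]'

```text
t: 19.12
tool_pos: [0.5787, 0.101, 0.2652]
orientation: [-2.352, -2.083, 0.0]
force: [-1.2, -1.2, -0.3]
opening: 0.0004
gripper_force: 0.7
```

Call:
carry_out --targets '[{"hand": 0, "x": 0.0005, "y": 0, "z": 0, "ax": 0, "ay": 0, "az": 0}, {"hand": 0, "x": 0.001, "y": 0, "z": 0, "ax": 0, "ay": 0, "az": 0}, {"hand": 0, "x": 0.0015, "y": 0, "z": 0, "ax": 0, "ay": 0, "az": 0}]'

```text
t: 19.5
tool_pos: [0.5789, 0.1025, 0.2652]
orientation: [-2.352, -2.083, 0.0]
force: [-1.6, -1.2, 0.2]
opening: 0.0007
gripper_force: 0.7
```

```bash
python3 -c "
from h import *
st(); im=box()"
```

```text
t 19.5 station y,x -0.0026 -0.0 z 0.2652 F along,lat,z -1.4 -1.4 0.2 open 0.0007
alu y [0.006  0.0447] x [-0.0243  0.0248]
cap y [0.0063 0.0165] 1808
```

Call:
carry_out --targets '[{"hand": 0, "x": 0.0005, "y": 0, "z": 0, "ax": 0, "ay": 0, "az": 0}, {"hand": 0, "x": 0.001, "y": 0, "z": 0, "ax": 0, "ay": 0, "az": 0}, {"hand": 0, "x": 0.0015, "y": 0, "z": 0, "ax": 0, "ay": 0, "az": 0}]'

```text
t: 19.92
tool_pos: [0.5791, 0.104, 0.2652]
orientation: [-2.352, -2.083, 0.0]
force: [-0.7, -1.0, -0.8]
opening: 0.0004
gripper_force: 0.7
```

Call:
carry_out --targets '[{"hand": 0, "x": 0.0004, "y": 0, "z": 0, "ax": 0, "ay": 0, "az": 0}, {"hand": 0, "x": 0.0008, "y": 0, "z": 0, "ax": 0, "ay": 0, "az": 0}]'

```text
t: 20.18
tool_pos: [0.5791, 0.1046, 0.2652]
orientation: [2.352, 2.083, -0.001]
force: [-2.1, -4.0, 0.7]
opening: 0.0003
gripper_force: 2.0
```

The force is rising, so the nose is at the stop. I take one more small step to confirm.

Call:
carry_out --targets '[{"hand": 0, "x": 0.0004, "y": 0, "z": 0, "ax": 0, "ay": 0, "az": 0}, {"hand": 0, "x": 0.0004, "y": 0, "z": 0, "ax": 0, "ay": 0, "az": 0}]'

```text
t: 20.42
tool_pos: [0.5792, 0.1047, 0.2652]
orientation: [2.351, 2.083, -0.001]
force: [-1.7, -5.2, 1.5]
opening: 0.0005
gripper_force: 2.6
```

Call:
carry_out --targets '[{"hand": 0, "x": 0.0005, "y": 0, "z": 0, "ax": 0, "ay": 0, "az": 0}, {"hand": 0, "x": 0.001, "y": 0, "z": 0, "ax": 0, "ay": 0, "az": 0}, {"hand": 0, "x": 0.001, "y": 0, "z": 0, "ax": 0, "ay": 0, "az": 0}]'

```text
t: 20.8
tool_pos: [0.5793, 0.105, 0.2652]
orientation: [2.351, 2.082, -0.003]
force: [-3.4, -8.8, 2.5]
opening: 0.0006
gripper_force: 4.8
```

```bash
python3 -c "
from h import *
st(); im=box()"
```

```text
t 20.8 station y,x -0.0001 0.0001 z 0.2652 F along,lat,z -9.2 -2.3 2.5 open 0.0006
alu y [0.0081 0.0438] x [-0.0243  0.0248]
cap y [0.0083 0.0185] 1801
```

The box is home, pressed with 9 N. I back off slowly, then lift and check.

Call:
carry_out --targets '[{"hand": 0, "x": -0.001, "y": 0, "z": 0, "ax": 0, "ay": 0, "az": 0}, {"hand": 0, "x": -0.002, "y": 0, "z": 0, "ax": 0, "ay": 0, "az": 0}, {"hand": 0, "x": -0.005, "y": 0, "z": 0, "ax": 0, "ay": 0, "az": 0}, {"hand": 0, "x": -0.015, "y": 0, "z": 0, "ax": 0, "ay": 0, "az": 0}, {"hand": 0, "x": -0.035, "y": 0, "z": 0, "ax": 0, "ay": 0, "az": 0}, {"hand": 0, "x": -0.06, "y": 0, "z": 0, "ax": 0, "ay": 0, "az": 0}, {"hand": 0, "x": -0.09, "y": 0, "z": -0.02, "ax": 0, "ay": 0, "az": 0}, {"hand": 0, "x": -0.12, "y": 0, "z": -0.05, "ax": 0, "ay": 0, "az": 0}]'

```text
t: 21.85
tool_pos: [0.5638, -0.015, 0.3145]
orientation: [-2.351, -2.081, 0.003]
force: [0.5, -0.4, 0.6]
opening: 0.0006
gripper_force: 0.0
```

Call:
carry_out --targets '[{"hand": 0, "x": -0.02, "y": 0, "z": -0.04, "ax": 0, "ay": 0, "az": 0}, {"hand": 0, "x": -0.03, "y": 0, "z": -0.07, "ax": 0, "ay": 0, "az": 0}, {"hand": 0, "x": -0.03, "y": 0, "z": -0.08, "ax": 0, "ay": 0, "az": 0}, {"hand": 0, "x": -0.03, "y": 0, "z": -0.08, "ax": 0, "ay": 0, "az": 0}]'

```text
t: 22.35
tool_pos: [0.5612, -0.0431, 0.3952]
orientation: [2.352, 2.082, 0.001]
force: [-0.5, -0.3, -0.4]
opening: 0.0005
gripper_force: 0.0
```

```bash
python3 - <<'E'
from h import *
st(); im=box(); cv2.imwrite('pics/w5.png',im)
im,d,w=cloud('side'); cv2.imwrite('pics/s5.png',cv2.resize(im[90:250,210:420],None,fx=3.5,fy=3.5,interpolation=cv2.INTER_CUBIC))
E
```

```text
t 22.35 station y,x -0.1493 -0.0001 z 0.3952 F along,lat,z -0.3 -0.5 -0.4 open 0.0005
```

View pics/w5.png

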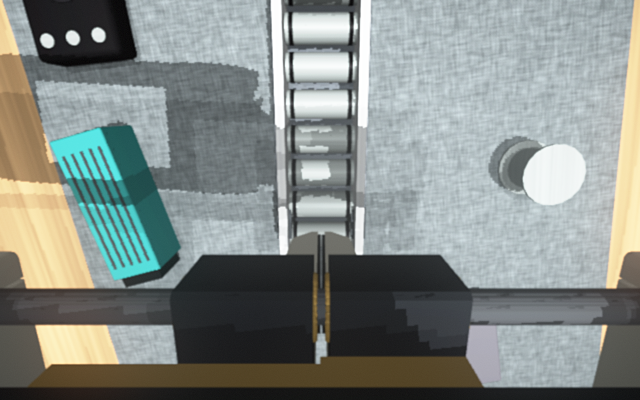

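View pics/s5.png

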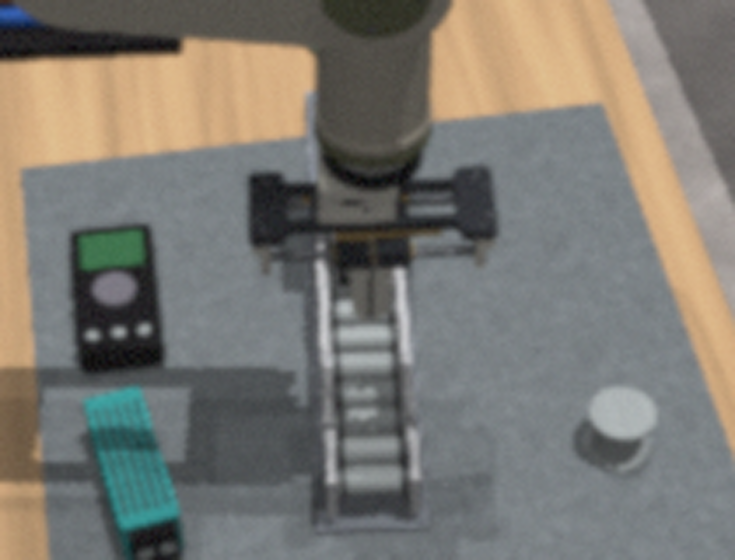

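In both views the arm or the frame edge hides the box, and the bystanders stand where they were. I move forward, high up, and check by numbers.

Call:
carry_out --targets '[{"hand": 0, "x": 0.03, "y": 0, "z": 0, "ax": 0, "ay": 0, "az": 0}, {"hand": 0, "x": 0.06, "y": 0, "z": 0, "ax": 0, "ay": 0, "az": 0}, {"hand": 0, "x": 0.08, "y": 0, "z": 0, "ax": 0, "ay": 0, "az": 0}, {"hand": 0, "x": 0.08, "y": 0, "z": 0, "ax": 0, "ay": 0, "az": 0}, {"hand": 0, "x": 0.08, "y": 0, "z": 0, "ax": 0, "ay": 0, "az": 0}]'

```text
t: 23.08
tool_pos: [0.5708, 0.0363, 0.3947]
orientation: [-2.351, -2.083, 0.001]
force: [0.4, -0.3, 0.2]
opening: 0.0004
gripper_force: 0.0
```

```bash
python3 - <<'E'
from h import *
st(); im=box()
im,d,w=cloud('wrist'); a=(w[...,:2]-C)@f; b=(w[...,:2]-C)@n; z=w[...,2]
k=(z>.138)&(z<.155)&(abs(b)<.045); print('roof y',k.sum(),np.percentile(a[k],[1,99]).round(4))
for lo in np.arange(-.005,.075,.005):
    k=(abs(b)<.018)&(a>lo)&(a<lo+.005)
    if k.sum()>10: print(round(lo,3),k.sum(),np.percentile(z[k],[5,50,95]).round(3))
E
```

```text
t 23.07 station y,x -0.0693 -0.0001 z 0.3947 F along,lat,z -0.2 0.4 0.2 open 0.0004
alu y [0.0198 0.0448] x [-0.0247  0.0249]
cap y [0.008  0.0194] 780
roof y 4264 [0.0497 0.0641]
-0.005 238 [0.056 0.058 0.06 ]
0.0 151 [0.007 0.052 0.055]
0.005 412 [0.006 0.096 0.113]
0.01 336 [0.111 0.112 0.113]
0.015 339 [0.111 0.112 0.113]
0.02 399 [0.115 0.117 0.118]
0.025 349 [0.116 0.117 0.118]
0.03 396 [0.116 0.117 0.118]
0.035 363 [0.116 0.117 0.118]
0.04 404 [0.116 0.117 0.118]
0.045 553 [0.116 0.117 0.148]
0.05 927 [0.116 0.146 0.149]
0.055 544 [0.146 0.147 0.148]
0.06 470 [0.146 0.147 0.148]
```

```bash
python3 -c "
from h import *
print(robot.close_job())"
```

```text
the job is handed in; nothing more can be done
None
```

The aluminium box was set on the rollers and released, then pushed through the flap until it met the stop (9 N at most), and its socket end still sticks out about 43 mm; I inferred the flap resting on it, because no camera could see it, and I handed the job in at 23 s.

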